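Close the cap press guard and hold the lever between its marks

ROBOT

A 6-joint arm with a two-finger parallel gripper is mounted at the origin on a cart in front of the work surface, level with it; the furniture and walls round the work are solid. World frame = base frame: x ahead of the robot, y to its left, z up, the work surface at z = 0. Lengths are in m, angles in degrees, forces in N, time in s.
With the tool pointing down it reaches from about 0.25 to 0.725 m from the base axis. Payload 9.7 kg.
Tool frame: the origin (TCP) lies on the centre line of the jaws, within the pads' length; the fingertips stand 17 mm ahead of it and the grasp point (between the pads) lies 2 mm behind it (bot.nose_length is the distance from the TCP to the fingertips, in m); x points along the fingers, y is the direction in which the jaws open and shut, and the axes are right-handed (so a half turn about x gives the same grasp; the last joint's range is limited). The gripper opens to 85 mm and grips with 20 to 120 N. Pads are 22 mm wide; open, the fingers measure 114 mm over their backs; the gripper's body (76 mm by 85 mm) begins 54 mm behind the grasp point. The pads swing forward as they close: fully open they stand 13 mm farther back than shut.
Start: joints at [73.51, 4.979, 10.078, 95.1, 0, 90], TCP at [0.156, 0.527, 0.248] pointing down, gripper open.
Joint ranges: [-179.16, 179.16], [-48.56, 103.87], [-65.8, 70.77], [-126.05, 130.52], [-82.76, 87.17], [-180, 180]. Speed limits (degrees/s): [127.2, 127.2, 147.25, 180, 180, 180].

INTERFACE

Orientations are given as [roll, pitch, yaw] about the fixed x, y, z axes, in that order (R = Rz(yaw) Ry(pitch) Rx(roll)).
In Python, from workcell import bot, viewer, ticket gives the robot as it stands.
- The arm moves only by the tool jog_arm, never from a script. Its argument "deltas" is a list of rows, each an object of numbers: "fingers": the opening, from 0 (shut) to 1 (fully open); "x", "y", "z": the shift along the world's x, y, z in mm; "twist": the turn about the world's z in degrees. A call has 1 to 10 rows; each row is the pose to reach, as a shift and turn from the pose measured when the call began; what a row does not reach only later rows make up. A row lasts 1/10 s, in which the tool goes at most 50 mm and 8.59 degrees, less where a joint would pass 70% of its speed; a pose out of reach is approached as far as the arm can. A call with a gripper value outside its range is refused whole. The fingers move at their own pace and stop on an object; "grip_force" is the grip in N (left out, the last holds). Time passes only in rows, so rows that repeat a pose let the fingers close. It gives the time, the measured TCP pose, the force and the opening at its end, in the units of the state.
- bot.get_obs(): the state, without advancing time (a new reading comes with each control period).
- viewer.camera(name): name is "scene" or "top" or "wrist"; returns a dict with "image" (400x640x3 uint8, red, green, blue), "fovy" (degrees; the focal length in pixels is half the picture's height over the tangent of half this angle, whatever the lens; pixels are square), "cx", "cy" (the principal point, pixels), "world_to_cam" (4x4, takes a point from world to camera coordinates); the wrist camera has in their place "tool_from_camera" (4x4, takes a point from camera to tool coordinates, whose origin is the TCP and whose axes are the tool frame's). Camera axes: x right, y down, z forward; pixel columns grow to the right and rows downward; lengths in m; the calibration is good to about 2 mm. A picture is of the moment at which its call begins: read the wrist's pose just before it. There is no depth.
- ticket.job_done(): hands the job in, once; it reports no verdict.
The state is a dict: "time": time; "q": joint angles; "qd": joint speeds; "joint_efforts": joint torques, N m; "ee_pos": TCP position; "tcp_rot": TCP orientation; "wrist_force": force on the tool from outside, world axes, zero at the start; "torque": the same for the moment, N m; "opening": finger opening in m.
Only numpy, scipy, OpenCV 4.12 (cv2) and the standard library are available. Lean on these libraries where they do the work, as an engineer would, in place of code of your own. Each camera call takes 0.05 s, during which the arm holds its last target.

TASK

The cap press on the bench has a vial waiting in it and its sliding front guard was left up. Lower the guard all the way down by its handle, then press the ball-ended lever down until its rod lies midway between the two raised marks on the side of the press, so that the foot bears on the vial's cap, and keep it there: finish while still holding the lever at that travel. Leave the lever alone until the guard is shut, never push it well beyond the lower mark, and do not knock the vials about.

Things in the scene. Friction and masses are not known exactly. Their poses are not given: they have to be found in the camera images.
- cap_press: grey hand-lever cap press, fixed to the bench, base 230 (x) by 230 (y) mm, cheeks and head 165 mm high, ram rod to 184 mm. Origin at the centre of its underside; its x axis points away from its front (guard side, facing the robot), y to its left, z up. It is turned up to 0.15 rad either way. The guard slides up and down in guides at its front; the lever is on the outside of its right (-y) cheek
- guard (a joint): height of the clear sliding guard above its closed stop, m: 0 fully shut, up to 0.10 open. Weight 2.5 N and guide friction 5 N: it stays at any height; pushing it down needs about 3 N, lifting it about 8 N
- guard_handle (a point): centre of the bow handle on the guard's top edge: a round steel bar 12 mm thick, its straight part 100 mm long along the press's y axis, with a gap of about 24 mm between the bar and the frame below. It lies 86 mm in front of the press's origin (press x = -0.086), on its middle line, 182 mm above the bench when shut, and rises with the guard. Nothing on the press is higher than it within 80 mm
- lever (a joint): angle of the spring-return lever, rad: 0 at rest (released), grows as the ball is pressed down, stop at 0.60. The rod is midway between the two raised marks at 0.40, and touches the line of the upper mark at about 0.33 and of the lower mark at about 0.47. It always starts at 0 and springs back when let go; holding the ball at 0.40 takes about 8 N downward
- lever_knob (a point): centre of the black ball knob, 40 mm across, on the lever's end. The lever turns about an axis along the press's y through press x = +0.060, z = +0.150; the ball's centre is 160 mm from it, at press y = -0.155 (the rod is cranked outward there). At rest the lever rises 0.25 rad above level (ball centre 190 mm above the bench); at 0.40 it points 0.15 rad below level (ball centre 126 mm up, 64 mm lower)
- press_foot: round rubber foot, 24 mm across, under the ram; origin at the centre of its underside. The lever drives it down 60 mm per rad; it meets the vial's cap at about 0.25 rad and is sprung, so it bears on the cap with about 6 N at 0.40 rad
- vial: amber 30 ml vial with black cap, 33 mm across, 68 mm high, standing in the round nest of the press behind the guard; origin at the centre of its underside
- vial_front_1: labelled amber vial with black cap, 33 mm across, 68 mm high, standing on the bench in front of the press; a bystander; origin at the centre of its underside
- vial_front_2: another such vial beside it; a bystander; origin at the centre of its underside

How it is judged:
By the outcome, as a careful person would: the job done as asked, in the order asked, and still so for the second after the job is handed in, while the arm keeps its last pose, push and grip.
It also fails if it takes over 45 s, if anything falls off the work surface, if the arm or the gripper's body presses on something with over 40 N, if the wrist force passes 120 N, or if a joint passes its speed limit or range.

## Working session

There is one attempt and no reset: what is moved stays moved. The work goes in short steps, Python scripts to look and compute and a tool call to move; the robot and the scene stay as the last step left them, time stands still between calls to the robot, and variables do not carry over. Pictures are saved under pics/ and viewed, and the job is handed in when it is done.

Besides the shell and the picture viewer there is one more tool, called after "Call:" in YAML: its name, and indented under it one key for each argument. jog_arm: Moves the arm, as the interface text tells. Its arguments: {"type":"object","properties":{"deltas":{"type":"array"},"grip_force":{"type":"number"}},"required":["deltas"]}

```bash
mkdir -p pics; ls
cat > h.py <<'E'
from workcell import bot, viewer, ticket
import numpy as np, cv2, json
def snap(n,tag):
    c=viewer.camera(n); cv2.imwrite(f'pics/{tag}.png',c['image'][:,:,::-1])
    np.savez(f'pics/{tag}.npz',**{k:v for k,v in c.items()})
    return c
def f(c): return 200/np.tan(np.radians(c['fovy'])/2)
def proj(c,p):
    T=np.array(c['world_to_cam']);q=T[:3,:3]@np.array(p)+T[:3,3]
    return float(c['cx'])+f(c)*q[0]/q[2], float(c['cy'])+f(c)*q[1]/q[2]
def plane(c,u,v,z):
    T=np.array(c['world_to_cam']);R=T[:3,:3];o=-R.T@T[:3,3]
    d=R.T@np.array([(u-c['cx'])/f(c),(v-c['cy'])/f(c),1]);return o+d*(z-o[2])/d[2]
def ray(c,u,v):
    T=np.array(c['world_to_cam']);R=T[:3,:3];o=-R.T@T[:3,3]
    d=R.T@np.array([(u-c['cx'])/f(c),(v-c['cy'])/f(c),1]);return o,d/np.linalg.norm(d)
def tri(c1,p1,c2,p2):
    o1,d1=ray(c1,*p1);o2,d2=ray(c2,*p2)
    s=np.linalg.lstsq(np.c_[d1,-d2],o2-o1,rcond=None)[0]
    a=o1+s[0]*d1;b=o2+s[1]*d2
    return (a+b)/2,np.linalg.norm(a-b)
E
python3 - <<'E'
from h import *
for n in('scene','top'):
    c=snap(n,n+'0');print(n,c['fovy'],c['cx'],c['cy'],np.round(c['world_to_cam'],3).tolist())
print(bot.get_obs(),bot.nose_length)
E
```

```text
pics
scene 50.130840907957584 319.8803323586629 201.3044697398081 [[0.754, -0.657, -0.021, -0.386], [-0.404, -0.437, -0.803, 0.333], [0.518, 0.614, -0.595, 0.689], [0.0, 0.0, 0.0, 1.0]]
top 49.01336275835048 321.86065715452224 200.31750549883165 [[-0.12, -0.993, -0.006, 0.083], [-0.969, 0.118, -0.215, 0.536], [0.214, -0.02, -0.977, 0.963], [0.0, 0.0, 0.0, 1.0]]
{'time': 0.1, 'q': array([7.35086779e+01, 5.00838829e+00, 1.00372675e+01, 9.51008677e+01,
       3.90484923e-04, 9.00019184e+01]), 'qd': array([-0.03249211, -0.08775019,  0.1433243 , -0.10633039, -0.00583739,
        0.04919947]), 'joint_efforts': array([-5.94924131e-04, -5.21560013e+01,  4.65655017e+01,  1.60739844e-02,
       -3.84618886e-05,  4.04441025e-06]), 'ee_pos': array([0.15606887, 0.5271793 , 0.24763428]), 'tcp_rot': array([ -90.30886612,   89.92801046, -106.80210688]), 'wrist_force': array([-0.47376854,  0.06845568, -0.23109667]), 'torque': array([ 0.0561211 ,  0.03052799, -0.04394146]), 'opening': 0.08497193161098551} 0.017
```

```bash
ls pics
```

```text
scene0.npz
scene0.png
top0.npz
top0.png
```

View pics/scene0.png

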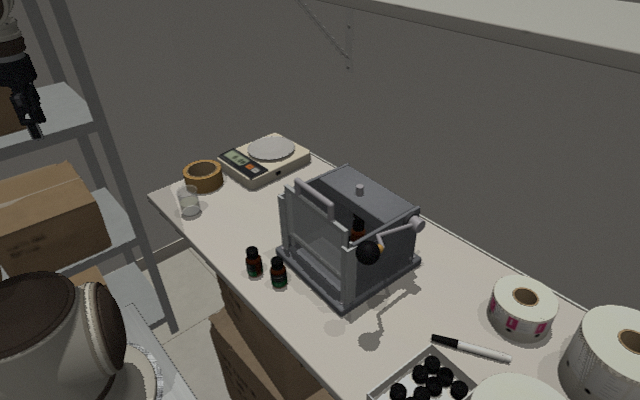

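View pics/top0.png

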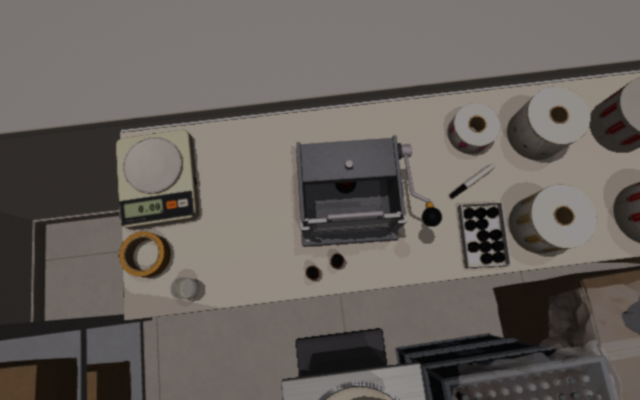

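The scene view shows the raised guard's handle at about (298,186)–(330,215) and the ball at (368,253). In the top view the handle is at about (327,219)–(383,215) and the ball at (431,216). I'll zoom in to measure these better.

Run:
```python
import cv2
a=cv2.imread('pics/scene0.png')[150:320,240:440];b=cv2.imread('pics/top0.png')[120:300,280:480]
cv2.imwrite('pics/zs.png',cv2.resize(a,None,fx=4,fy=4,interpolation=cv2.INTER_CUBIC)[:600])
cv2.imwrite('pics/zt.png',cv2.resize(b,None,fx=4,fy=4,interpolation=cv2.INTER_CUBIC)[:600])
```

```text
(no output)
```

View pics/zs.png

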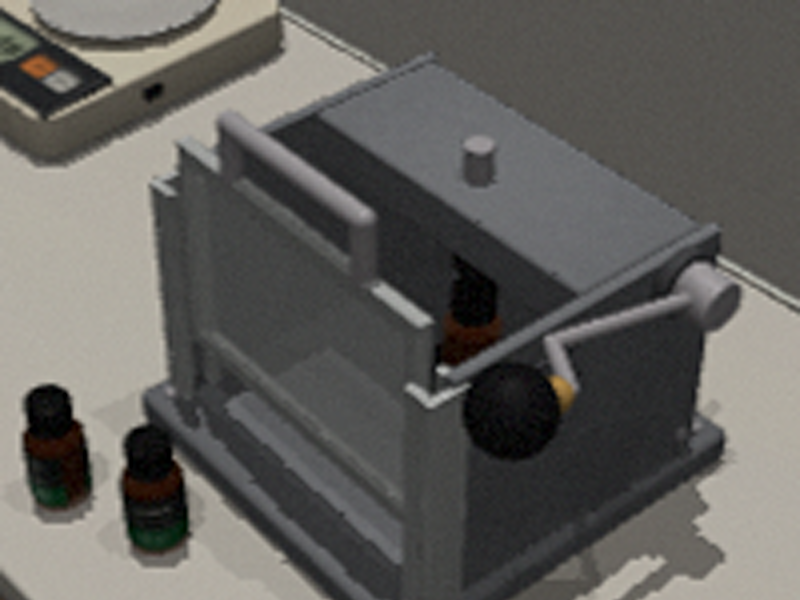

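View pics/zt.png

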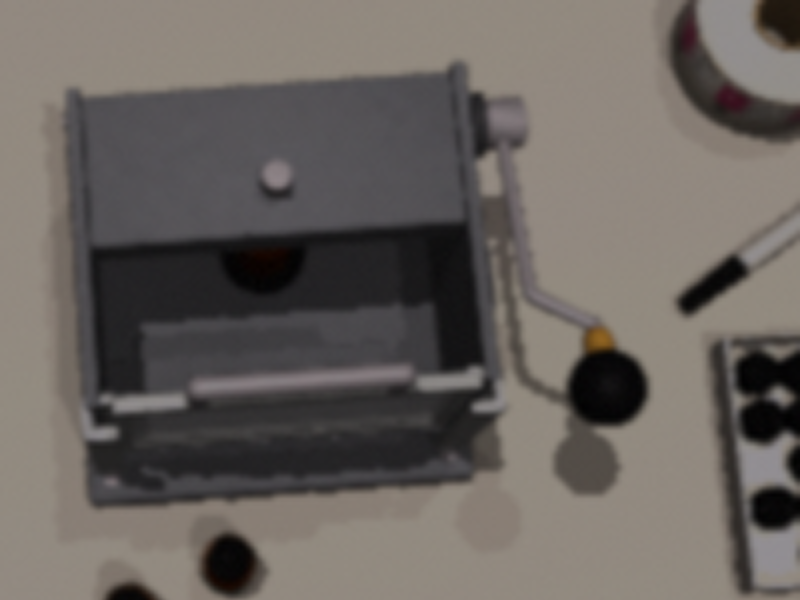

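```bash
cat > m.py <<'E'
from h import *
s=np.load('pics/scene0.npz');t=np.load('pics/top0.npz')
S=lambda x,y:(240+x/4-.4,150+y/4-.4)
T=lambda x,y:(280+x/4-.4,120+y/4-.4)
for n,a,b in (('hL',(232,124),(195,388)),('hR',(365,215),(410,376)),('ball',(512,411),(607,386)),('ram',(479,147),(277,178)),('hub',(712,296),(509,121))):
    p,e=tri(s,S(*a),t,T(*b));print(n,p.round(4),round(e,4))
for n,z,a in (('ball z.19',.19,(607,386)),('base FL',.012,(93,500)),('base FR',.012,(470,475)),('v2',.068,(230,558)),('v1',.068,(130,610))):
    print(n,plane(t,*T(*a),z).round(4))
for n,z,a in (('v2',.068,(150,440)),('v1',.068,(48,398))):
    print(n,plane(s,*S(*a),z).round(4))
E
python3 m.py
```

```text
hL [0.4731 0.0122 0.2189] 0.0005
hR [ 0.4651 -0.0908  0.2258] 0.0002
ball [ 0.4536 -0.1931  0.189 ] 0.0018
ram [ 0.584  -0.0446  0.1825] 0.0003
hub [ 0.6093 -0.1758  0.1519] 0.0014
ball z.19 [ 0.4542 -0.1934  0.19  ]
base FL [0.4501 0.0746 0.012 ]
base FR [ 0.4378 -0.1506  0.012 ]
v2 [4.017e-01 1.000e-04 6.800e-02]
v1 [0.3798 0.059  0.068 ]
v2 [ 4.007e-01 -3.000e-04  6.800e-02]
v1 [0.38   0.0601 0.068 ]
```

Run:
```python
from h import *
from scipy.spatial.transform import Rotation as R
o=bot.get_obs();M=R.from_euler('xyz',o['tcp_rot'],degrees=True).as_matrix();print(M.round(3))
```

```text
[[-0.     0.284  0.959]
 [-0.001  0.959 -0.284]
 [-1.    -0.001 -0.   ]]
```

Call:
jog_arm:
  deltas:
    - {"z":40,"fingers":0}
    - {"x":30,"y":-40,"z":70,"fingers":0}
    - {"x":55,"y":-80,"z":80,"fingers":0}
    - {"x":80,"y":-120,"z":80,"fingers":0}
    - {"x":105,"y":-160,"z":80,"fingers":0}
    - {"x":130,"y":-200,"z":80,"fingers":0}
    - {"x":155,"y":-240,"z":80,"fingers":0}
    - {"x":180,"y":-280,"z":80,"fingers":0}
    - {"x":200,"y":-320,"z":80,"fingers":0}
    - {"x":200,"y":-320,"z":80,"fingers":0}

```text
validation failed for argument at $.de...
```

Call:
jog_arm:
  deltas:
    - {"x":0,"y":0,"z":40,"twist":0,"fingers":0}
    - {"x":30,"y":-40,"z":70,"twist":0,"fingers":0}

```text
time: 0.3
ee_pos: [0.1804, 0.4943, 0.3128]
tcp_rot: [-103.4, 89.8, -119.7]
wrist_force: [0.3, 0.4, 0.5]
opening: 0.059
```

Call:
jog_arm:
  deltas:
    - {"x":25,"y":-40,"z":8,"twist":3,"fingers":0}
    - {"x":50,"y":-80,"z":8,"twist":6,"fingers":0}
    - {"x":75,"y":-120,"z":8,"twist":9,"fingers":0}
    - {"x":100,"y":-160,"z":8,"twist":13,"fingers":0}
    - {"x":125,"y":-200,"z":8,"twist":13,"fingers":0}
    - {"x":150,"y":-240,"z":8,"twist":13,"fingers":0}
    - {"x":175,"y":-280,"z":8,"twist":13,"fingers":0}
    - {"x":200,"y":-320,"z":8,"twist":13,"fingers":0}
    - {"x":225,"y":-360,"z":8,"twist":13,"fingers":0}
    - {"x":225,"y":-360,"z":8,"twist":13,"fingers":0}

```text
time: 1.3
ee_pos: [0.4073, 0.1301, 0.3201]
tcp_rot: [-104.2, 89.7, -107.9]
wrist_force: [-0.0, 0.6, 0.2]
opening: 0.0
```

Call:
jog_arm:
  deltas:
    - {"x":15,"y":-45,"z":0,"twist":0,"fingers":0}
    - {"x":32,"y":-90,"z":0,"twist":0,"fingers":0}
    - {"x":50,"y":-130,"z":0,"twist":0,"fingers":0}
    - {"x":64,"y":-169,"z":0,"twist":0,"fingers":0}
    - {"x":64,"y":-169,"z":-10,"twist":0,"fingers":0}
    - {"x":64,"y":-169,"z":-30,"twist":0,"fingers":0}
    - {"x":64,"y":-169,"z":-40,"twist":0,"fingers":0}
    - {"x":64,"y":-169,"z":-40,"twist":0,"fingers":0}

```text
time: 2.1
ee_pos: [0.4706, -0.0381, 0.2787]
tcp_rot: [-129.0, 89.7, -132.6]
wrist_force: [0.1, -0.4, -0.5]
opening: 0.0003
```

Run:
```python
from h import *
from scipy.spatial.transform import Rotation as R
o=bot.get_obs();M=R.from_euler('xyz',o['tcp_rot'],degrees=True).as_matrix();print(M.round(3),o['ee_pos'],o['wrist_force'])
c=snap('wrist','w1');snap('scene','s1');print(c['tool_from_camera'])
```

```text
[[-0.004  0.063  0.998]
 [-0.004  0.998 -0.063]
 [-1.    -0.005 -0.004]] [ 0.47057637 -0.03805679  0.27865859] [ 0.050597   -0.40302297 -0.54195656]
[[ 9.69560359e-04 -3.20889335e-01  9.47116199e-01 -1.27587562e-01]
 [ 9.99999457e-01 -5.00696267e-05 -1.04066074e-03 -1.51385427e-03]
 [ 3.81358686e-04  9.47116694e-01  3.20889112e-01 -8.32192736e-02]
 [ 0.00000000e+00  0.00000000e+00  0.00000000e+00  1.00000000e+00]]
```

View pics/w1.png

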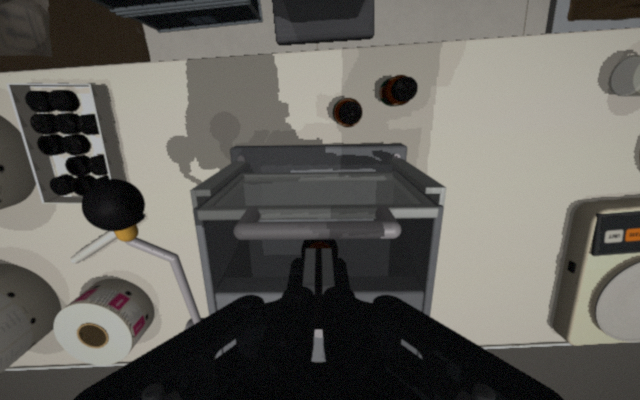

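View pics/s1.png

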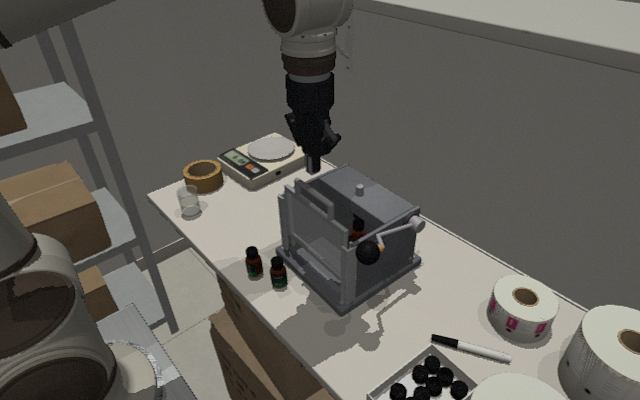

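The wrist view shows the handle bar at about (317,229) and the closed fingertips at about (318,245). I'll check the handle's position from this third view.

```bash
cat >> h.py <<'E'
def wristcam(tag,o):
    from scipy.spatial.transform import Rotation as R
    c=dict(np.load(f'pics/{tag}.npz'))
    M=np.eye(4);M[:3,:3]=R.from_euler('xyz',o['tcp_rot'],degrees=True).as_matrix();M[:3,3]=o['ee_pos']
    c['world_to_cam']=np.linalg.inv(M@c['tool_from_camera']);return c
E
python3 - <<'E'
from h import *
o=bot.get_obs();c=wristcam('w1',o)
t=np.load('pics/top0.npz');s=np.load('pics/scene0.npz')
for z in (.216,.222,.228):print(z,proj(c,(.471,-.039,z)),proj(s,(.471,-.039,z)),proj(t,(.471,-.039,z)),plane(c,317,229,z))
print('tip',proj(c,o['ee_pos']-[0,0,.017]))
print(tri(c,(317,229),s,(240+298.5/4-.4,150+169.5/4-.4)), tri(c,(317,229),t,(280+302.5/4-.4,120+382/4-.4)))
print('ball',tri(c,(113,205),s,(367.6,252.4)))
E
```

```text
0.216 (np.float64(319.7764017636853), np.float64(227.63745487693419)) (np.float64(314.15420252099324), np.float64(193.8342454663481)) (np.float64(354.6430468125729), np.float64(214.69305535052632)) [ 0.47191948 -0.04101081  0.216     ]
0.222 (np.float64(319.77289488212847), np.float64(231.13689853022427)) (np.float64(314.05701552028114), np.float64(191.1481417419085)) (np.float64(354.8523402464141), np.float64(214.1239471536361)) [ 0.46930324 -0.04078709  0.222     ]
0.228 (np.float64(319.769185949534), np.float64(234.83796468198733)) (np.float64(313.95893138427664), np.float64(188.43724253625774)) (np.float64(355.06454718329616), np.float64(213.54691659419575)) [ 0.46668699 -0.04056337  0.228     ]
tip (np.float64(321.290092288561), np.float64(262.0689380471065))
(array([ 0.46961161, -0.04085968,  0.22168892]), np.float64(0.0003376645318048291)) (array([ 0.4692007 , -0.04013415,  0.22182521]), np.float64(0.0013535424575808845))
ball (array([ 0.45091332, -0.19586258,  0.19335482]), np.float64(0.002943604283990425))
```

Call:
jog_arm:
  deltas:
    - {"x":-1,"y":-2,"z":-15,"twist":0,"fingers":0}
    - {"x":-1,"y":-2,"z":-27,"twist":0,"fingers":0}
    - {"x":-1,"y":-2,"z":-32,"twist":0,"fingers":0}
    - {"x":-1,"y":-2,"z":-37,"twist":0,"fingers":0}
    - {"x":-1,"y":-2,"z":-42,"twist":0,"fingers":0}
    - {"x":-1,"y":-2,"z":-46,"twist":0,"fingers":0}
    - {"x":-1,"y":-2,"z":-46,"twist":0,"fingers":0}

```text
time: 2.9
ee_pos: [0.47, -0.0401, 0.2343]
tcp_rot: [-104.8, 89.7, -108.4]
wrist_force: [-0.4, 0.3, 0.5]
opening: 0.0003
```

Run:
```python
from h import *
c=snap('scene','s2')
im=c['image'][100:320,200:440,::-1];cv2.imwrite('pics/s2z.png',cv2.resize(im,None,fx=2.7,fy=2.7,interpolation=cv2.INTER_CUBIC))
```

```text
(no output)
```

View pics/s2z.png

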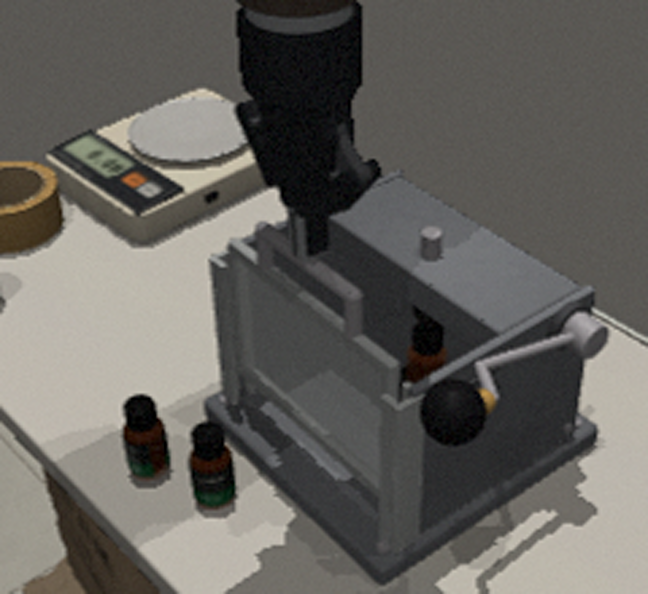

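The scene view shows the fingertips on the bar at about (315,255) in the zoomed picture. The guard has come down a little. I'll keep going.

Call:
jog_arm:
  deltas:
    - {"x":0,"y":0,"z":-5,"twist":0,"fingers":0}
    - {"x":0,"y":0,"z":-10,"twist":0,"fingers":0}
    - {"x":0,"y":0,"z":-15,"twist":0,"fingers":0}
    - {"x":0,"y":0,"z":-20,"twist":0,"fingers":0}
    - {"x":0,"y":0,"z":-24,"twist":0,"fingers":0}

```text
time: 3.45
ee_pos: [0.4702, -0.0402, 0.21]
tcp_rot: [-100.3, 89.7, -103.9]
wrist_force: [0.6, -0.7, 2.3]
opening: -0.0001
```

Call:
jog_arm:
  deltas:
    - {"x":0,"y":0,"z":-2,"twist":0,"fingers":0}
    - {"x":0,"y":0,"z":-4,"twist":0,"fingers":0}

```text
time: 3.65
ee_pos: [0.4702, -0.0402, 0.2058]
tcp_rot: [-100.0, 89.7, -103.6]
wrist_force: [-0.8, -0.2, 2.3]
opening: -0.0001
```

Pushing takes about 2.3 N, which fits free sliding. I'll step down until it meets the stop.

Call:
jog_arm:
  deltas:
    - {"x":0,"y":0,"z":-1,"twist":0,"fingers":0}
    - {"x":0,"y":0,"z":-2,"twist":0,"fingers":0}

```text
time: 3.85
ee_pos: [0.4703, -0.0403, 0.2047]
tcp_rot: [-87.6, 89.7, -91.2]
wrist_force: [-3.2, 0.3, 14.5]
opening: 0.0001
```

Call:
jog_arm:
  deltas:
    - {"x":0,"y":0,"z":-1,"twist":0,"fingers":0}

```text
time: 3.95
ee_pos: [0.4703, -0.0403, 0.2048]
tcp_rot: [-74.4, 89.7, -78.0]
wrist_force: [-3.4, 0.4, 9.5]
opening: -0.0004
```

The stop is reached: force rose to 14 N with the tip at 0.188, which is the predicted top of the bar when shut. I'll lift off, move over the ball and check.

Call:
jog_arm:
  deltas:
    - {"x":0,"y":0,"z":20,"twist":0,"fingers":0}
    - {"x":0,"y":0,"z":50,"twist":0,"fingers":0}
    - {"x":-5,"y":-40,"z":60,"twist":0,"fingers":0}
    - {"x":-10,"y":-80,"z":60,"twist":0,"fingers":0}
    - {"x":-18,"y":-120,"z":60,"twist":0,"fingers":0}
    - {"x":-18,"y":-154,"z":60,"twist":0,"fingers":0}
    - {"x":-18,"y":-154,"z":60,"twist":0,"fingers":0}

```text
time: 4.65
ee_pos: [0.4517, -0.1973, 0.264]
tcp_rot: [-88.2, 89.7, -92.0]
wrist_force: [-0.6, -0.2, -0.2]
opening: -0.0002
```

Run:
```python
from h import *
o=bot.get_obs();print(o['ee_pos'],o['wrist_force'])
snap('wrist','w3');
c=snap('scene','s3')
im=c['image'][100:320,200:440,::-1];cv2.imwrite('pics/s3z.png',cv2.resize(im,None,fx=2.7,fy=2.7,interpolation=cv2.INTER_CUBIC))
w=wristcam('w3',o);print('tip',proj(w,o['ee_pos']-[0,0,.017]),'ball pred',proj(w,(.453,-.194,.19)))
print([proj(c,(.4697,-.0405,z)) for z in (.182,.186)])
```

```text
[ 0.45171814 -0.19730288  0.26399145] [-0.56097123 -0.15551046 -0.24035027]
tip (np.float64(321.3164299655021), np.float64(262.00939963007437)) ball pred (np.float64(325.62487645877405), np.float64(223.7322447836912))
[(np.float64(314.6810593185338), np.float64(209.24969671543465)), (np.float64(314.6194534769682), np.float64(207.5495535153759))]
```

View pics/s3z.png

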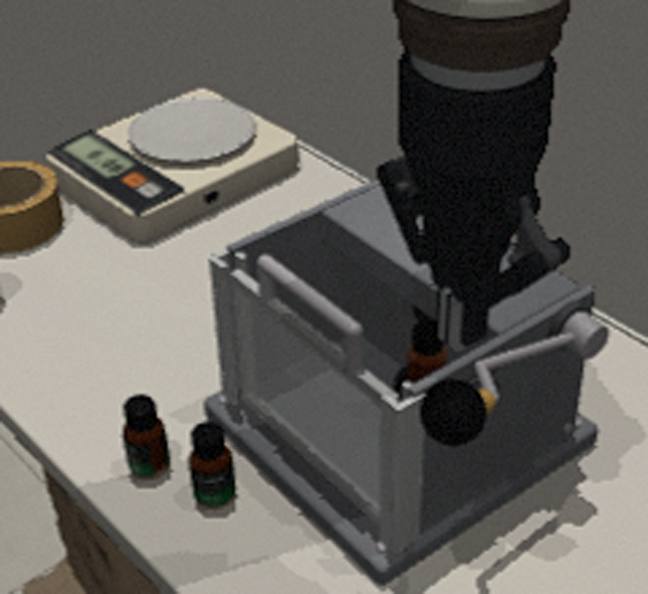

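View pics/w3.png

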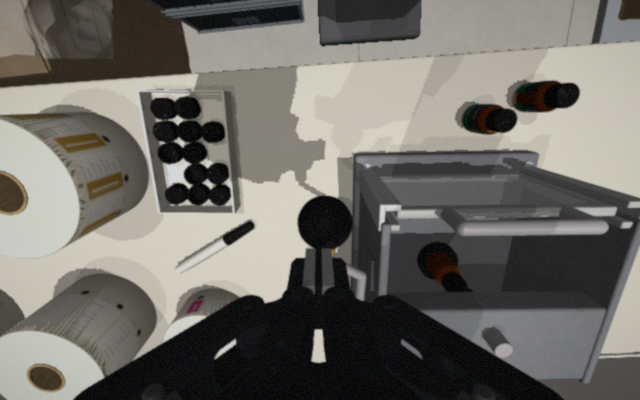

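The guard checks out as shut: the bar's centre is at (314.8,209.3), where a height of 0.182 projects. In the wrist view the ball is at (325,223), as predicted. Next I'll press the lever.

Call:
jog_arm:
  deltas:
    - {"x":0,"y":2,"z":-20,"twist":0,"fingers":0}
    - {"x":0,"y":2,"z":-34,"twist":0,"fingers":0}
    - {"x":0,"y":2,"z":-40,"twist":0,"fingers":0}
    - {"x":0,"y":2,"z":-48,"twist":0,"fingers":0}
    - {"x":0,"y":2,"z":-56,"twist":0,"fingers":0}
    - {"x":-1,"y":2,"z":-64,"twist":0,"fingers":0}
    - {"x":-1,"y":2,"z":-70,"twist":0,"fingers":0}
    - {"x":-1,"y":2,"z":-70,"twist":0,"fingers":0}

```text
time: 5.55
ee_pos: [0.4508, -0.1926, 0.1936]
tcp_rot: [-93.5, 89.8, -97.2]
wrist_force: [-1.3, 0.3, 3.8]
opening: 0.0002
```

Run:
```python
from h import *
o=bot.get_obs();print(o['ee_pos'],o['wrist_force'])
c=snap('scene','s4')
im=c['image'][100:320,240:480,::-1];cv2.imwrite('pics/s4z.png',cv2.resize(im,None,fx=2.7,fy=2.7,interpolation=cv2.INTER_CUBIC))
```

```text
[ 0.45079044 -0.19262344  0.19357809] [-1.27979503  0.25007387  3.84715125]
```

View pics/s4z.png

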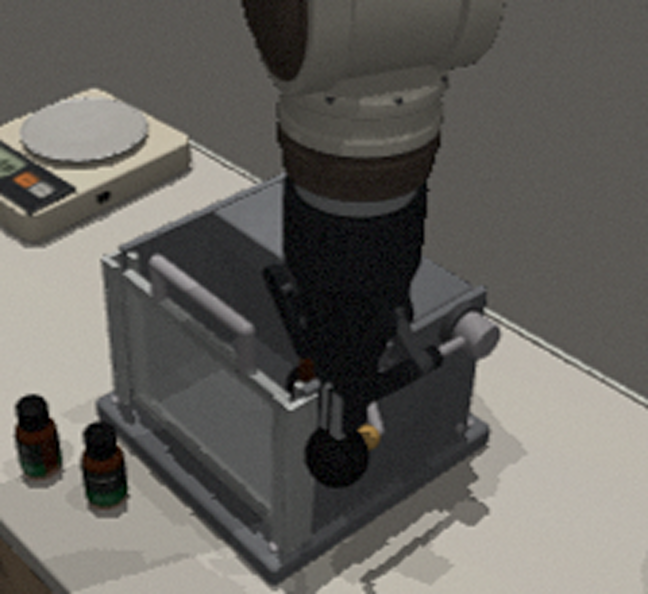

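The tips sit on the ball, which is at about (337,456) in the zoomed picture, and the force is 3.8 N as expected. I'll press on gently.

Call:
jog_arm:
  deltas:
    - {"x":0,"y":0,"z":-7,"twist":0,"fingers":0}
    - {"x":0,"y":0,"z":-14,"twist":0,"fingers":0}
    - {"x":0,"y":0,"z":-20,"twist":0,"fingers":0}
    - {"x":0,"y":0,"z":-25,"twist":0,"fingers":0}
    - {"x":0,"y":0,"z":-29,"twist":0,"fingers":0}
    - {"x":0,"y":0,"z":-31,"twist":0,"fingers":0}
    - {"x":0,"y":0,"z":-31,"twist":0,"fingers":0}

```text
time: 6.3
ee_pos: [0.4508, -0.1929, 0.1635]
tcp_rot: [-86.1, 89.7, -89.8]
wrist_force: [-4.4, 0.6, 7.4]
opening: 0.0001
```

Run:
```python
from h import *
o=bot.get_obs();print(o['ee_pos'],o['wrist_force'])
c=snap('scene','s5');snap('wrist','w5')
im=c['image'][150:320,290:440,::-1];cv2.imwrite('pics/s5z.png',cv2.resize(im,None,fx=3.5,fy=3.5,interpolation=cv2.INTER_CUBIC))
b=snap('top','t5')['image'][120:300,280:480,::-1];cv2.imwrite('pics/t5z.png',cv2.resize(b,None,fx=3,fy=3,interpolation=cv2.INTER_CUBIC))
for th in (.33,.40,.47):
    xp=.06-.16*np.cos(.25-th);z=.15+.16*np.sin(.25-th);ps=(.557+xp*.998-.155*.06,-.0445-xp*.06-.155*.998,z);print(th,np.round(ps,4),np.round(proj(c,ps),1))
```

```text
[ 0.45079851 -0.19288129  0.16348256] [-4.36535712  0.5799907   7.38748129]
0.33 [ 0.4484 -0.1932  0.1372] [364.6 276.2]
0.4 [ 0.4497 -0.1933  0.1261] [364.9 280.4]
0.47 [ 0.4517 -0.1934  0.1151] [365.6 284.2]
```

View pics/s5z.png

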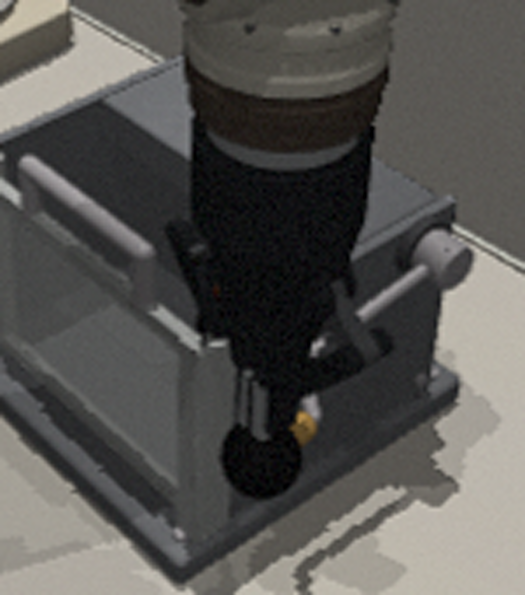

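View pics/t5z.png

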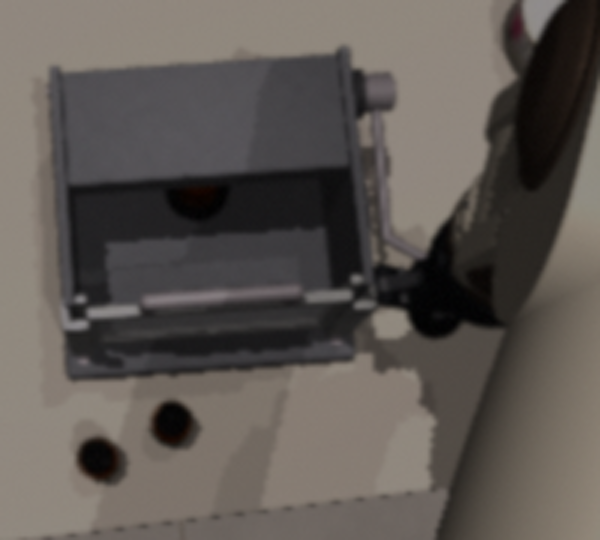

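View pics/w5.png

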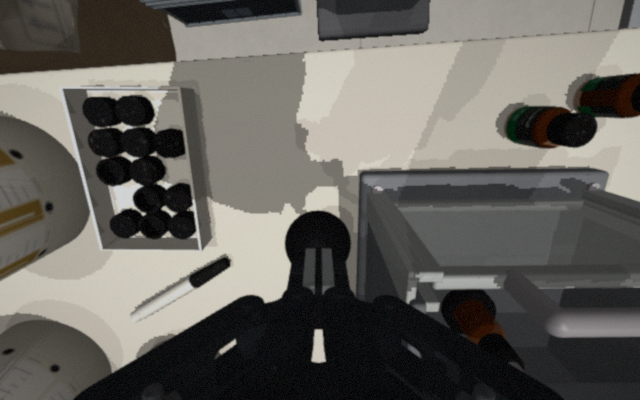

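The ball is at (364.9,281.1) in the scene view, against a prediction of (364.9,280.4) for 0.40 rad. The force is 7.4 N and the vials haven't moved. I'll shift slightly in −x to relieve the side friction, then hold.

Call:
jog_arm:
  deltas:
    - {"x":-1,"y":0,"z":-1,"twist":0,"fingers":0}
    - {"x":-2,"y":0,"z":-1,"twist":0,"fingers":0}
    - {"x":-2,"y":0,"z":-1,"twist":0,"fingers":0}
    - {"x":-2,"y":0,"z":-1,"twist":0,"fingers":0}
    - {"x":-2,"y":0,"z":-1,"twist":0,"fingers":0}

```text
time: 6.95
ee_pos: [0.4502, -0.193, 0.164]
tcp_rot: [-49.7, 89.6, -53.4]
wrist_force: [2.2, 2.3, 8.2]
opening: 0.0003
```

Run:
```python
from h import *
o=bot.get_obs();print(o['ee_pos'],o['wrist_force'],o['qd'].round(2))
c=snap('scene','s6')
im=c['image'][200:320,300:440,::-1];cv2.imwrite('pics/s6z.png',cv2.resize(im,None,fx=5,fy=5,interpolation=cv2.INTER_CUBIC))
```

```text
[ 0.450172   -0.19301674  0.16400999] [2.18797707 2.31726471 8.1952866 ] [-0.06 -0.06 -0.01  0.09 -0.07 -0.02]
```

View pics/s6z.png

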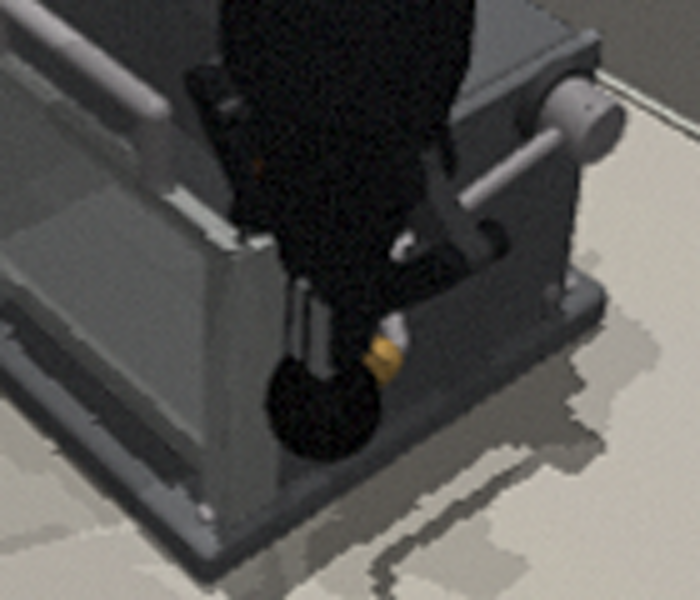

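Run:
```python
from h import *
print(ticket.job_done())
```

```text
the job is handed in; nothing more can be done
None
```

I shut the guard and then pressed the lever down to about 0.40 rad. I handed the job in at about 7 s, with the arm still holding the lever there.

- **Guard:** I pushed it down by its handle with closed fingertips until it hit the stop. The force rose from about 2 N to 14 N with the tip at 0.188 m. Before I touched the lever, the camera placed the handle's centre at 0.182 m, which is fully shut.
- **Lever:** I pressed the ball from above. At the end the fingertips were at 0.147 m, which gives about 0.394 rad. The ball's place in the scene picture gave about 0.41 rad, and the push was 8.2 N against the expected 8 N or so. The lever never went near the lower mark.
- **Checks that fell short:** I could not see the two raised marks because the gripper hid that side of the press. The midway position therefore rests on the height, the force and the ball's position, which agree to about 0.02 rad. I did not see the foot on the cap directly either; I infer it from the lever angle.
- **Vials:** none looked disturbed in the pictures taken while pressing; I did not re-measure their positions.

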